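Turn the round status flag over

ROBOT

A 6-joint arm with a two-finger parallel gripper is mounted at the origin on a cart in front of the work surface, level with it; the furniture and walls round the work are solid. World frame = base frame: x ahead of the robot, y to its left, z up, the work surface at z = 0. Lengths are in m, angles in rad, forces in N, time in s.
With the tool pointing down it reaches from about 0.425 to 0.95 m from the base axis. Payload 3.5 kg.
Tool frame: the origin (TCP) lies between the finger pads; the fingertips stand 14 mm ahead of it and the grasp point (between the pads) lies 5 mm behind it; z points along the fingers, y is the direction in which the jaws open and shut (so a half turn about z gives the same grasp; the last joint's range is limited). The gripper opens to 85 mm and grips with 20 to 120 N. Pads are 22 mm wide; open, the fingers measure 114 mm over their backs; the gripper's body (76 mm by 85 mm) begins 54 mm behind the grasp point. The pads swing forward as they close: fully open they stand 13 mm farther back than shut.
Start: joints at [0.987, 0.286, 1.577, -0, 1.279, -0.15], TCP at [0.284, 0.612, 0.245] pointing down, gripper open.
Joint ranges: [-2.77, 2.77], [-0.9, 2.22], [0.21, 2.48], [-1.53, 4.67], [0.24, 2.81], [-2.84, 2.84]. Speed limits (rad/s): [2.79, 2.79, 3.14, 3.14, 3.14, 3.14].

INTERFACE

Orientations are given as a unit quaternion [x, y, z, w].
In Python, from plant import ctrl gives the robot as it stands. The module is installed in compiled form; this text tells all that it offers.
- The arm moves only by the tool servo_tool, never from a script. Its argument "increments" is text: rows parted by semicolons, each of 7 numbers parted by spaces: the turn, a rotation vector about the tool's x, y, z in rad, then the shift along the tool's x, y, z in cm, then the finger opening in cm, from 0 to 8.54. In form: ax ay az dx dy dz claw; .... A call has 1 to 10 rows; each row is the pose to reach, as a shift and turn from the pose commanded when the call began, along the tool's axes at that moment; what a row does not reach only later rows make up. A row lasts 1/12 s, in which the tool goes at most 41.7 mm and 7.16 degrees, less where a joint would pass 70% of its speed; a pose out of reach is approached as far as the arm can. A call with a gripper value outside its range is refused whole. The fingers move at their own pace and stop on an object; "grip_force" is the grip in N (left out, the last holds). Time passes only in rows, so rows that repeat a pose let the fingers close. It gives the time, the measured TCP pose, the force and the opening at its end, in the units of the state.
- ctrl.get_state(): the state, without advancing time (a new reading comes with each control period).
- ctrl.read_camera(name): name is "scene" or "top"; returns (picture, depth): 480x640x3 uint8, red, green, blue; 480x640 float32, m along the optical axis (not along the pixel's ray), 0 where there is no reading.
- ctrl.camera_info(name): a dict with "camera_matrix" (3x3 intrinsics, pixels), "world_to_cam" (4x4, takes a point from world to camera coordinates). Camera axes: x right, y down, z forward; pixel columns grow to the right and rows downward; lengths in m; the calibration is good to about 2 mm. A picture is of the moment at which its call begins. camera_info takes no time and is no camera call.
- ctrl.sign_off(): hands the job in, once; it reports no verdict.
The state is a dict: "time": time; "qpos": joint angles; "dq": joint speeds; "joint_efforts": joint torques, N m; "eef_pos": TCP position; "tcp_rot": TCP orientation; "contact_force": force on the tool from outside, world axes, zero at the start; "wrist_torque": the same for the moment, N m; "opening": opening from 0.0 (shut) to 1.0 (fully open).
Only numpy, scipy, OpenCV 4.12 (cv2) and the standard library are available. Lean on these libraries where they do the work, as an engineer would, in place of code of your own. Each camera call takes 0.05 s, during which the arm holds its last target.

TASK

The culture dishes are finished, so change their status: with a fingertip, gently push the round flag on its stand up and right over its pivot until it lies fully down on the other side of the stand and shows its other face. Grip nothing, and leave the square flag and the loose things on the bench as they are.

Things in the scene. Friction and masses are not known exactly. Their poses are not given: they have to be found in the camera images.
- round_stand: Fixed stand of the ROUND flag (the one to turn): dark foot 80 x 76 x 10, two aluminium uprights 98 high (outer faces at y = +/-33, 14 wide in x). Origin: centre of the foot's underside, on the bench; z up. The flag's pivot axle runs along the stand's y, 90 mm straight above the origin. The two stands stand in either order; a stand's -x points to the robot's left within 0.2 rad.
- round_flag (a joint): Angle of the round flag, rad: 0 = lies level, pointing from the pivot to the stand's -x (to the robot's left), ring-marked face up; 1.57 = straight up; 3.14 = lies level to the stand's +x, bar-marked face up. Stops at 0 and 3.14; starts at 0 to 0.3. The hinge is stiff: the flag stays where it is left, and 1 to 1.5 N at its edge turns it.
- round_tip (a point): Far edge of the round flag, half-way through its thickness, 65 mm from the pivot axis. The flag is a white disc, diameter 62, 6 thick, disc centre 34 mm from the axis, which lies in its mid-plane. Below the level flag only rest bars and arms of the stand, out to x = +/-23, down to z = 79; beyond them it is free down to the foot.
- square_stand: Stand of the square flag (leave alone): as round_stand, with a flag plate 50 wide.
- square_tip (a point): Middle of the free edge of the square flag, 65 mm from its pivot axis; the flag starts lying to the stand's -x side, up to 0.3 rad raised.
- dishes: Loose lidded culture dishes, a round stack 92 in diameter, 30 high; origin at the centre of the underside. A bystander.
- bench_timer: Loose flat count-down timer 70 x 66 x 18; origin at the centre of the underside. A bystander.
- spool: Loose spool 52 in diameter, 45 high, standing; origin at the centre of the underside. A bystander.

How it is judged:
At the end, for the whole second after the job is handed in: The round flag lies down on the other side of its stand (within 0.17 rad, 10 degrees, of its stop) and is at rest; the tip of the square flag and the loose things are within 12 mm of where they started (value of joint round_flag above 2.97 rad and velocity of joint round_flag between -0.05 and 0.05 rad/s and distance of each of square_tip, dishes, bench_timer, spool from where it was at the start of the episode below 0.012 m); the robot touches nothing.
It fails at once if the square flag or a loose thing is disturbed (moved more than 12 mm) (distance of any of square_tip, dishes, bench_timer, spool from where it was at the start of the episode above 0.012 m).
It fails at once if the round flag or its stand is pinched or pressed hard (more than 20 N from the robot) (contact force between any of the fingers, the arm and round_stand above 20 N).
It fails at once if a loose thing is lifted off the bench (height (world z) of any of dishes, bench_timer, spool above 0.008 m).
It also fails if it takes over 48 s, if anything falls off the work surface, if the arm or the gripper's body presses on something with over 40 N, if the wrist force passes 120 N, or if a joint passes its speed limit or range.

## Working session

There is one attempt and no reset: what is moved stays moved. The work goes in short steps, Python scripts to look and compute and a tool call to move; the robot and the scene stay as the last step left them, time stands still between calls to the robot, and variables do not carry over. Pictures are saved under pics/ and viewed, and the job is handed in when it is done.

Besides the shell and the picture viewer there is one more tool, called after "Request:" as name(argument=value, ...) on one line, values as JSON. servo_tool: Moves the arm, as the interface text tells. Its arguments: {"type":"object","properties":{"increments":{"type":"string"},"grip_force":{"type":"number"}},"required":["increments"]}

```bash
mkdir -p pics
python3 - <<'E'
from plant import ctrl
import cv2,numpy as np
for n in("scene","top"):
    p,d=ctrl.read_camera(n); cv2.imwrite(f"pics/{n}0.png",p[:,:,::-1]); np.save(f"{n}_d.npy",d); np.save(f"{n}_p.npy",p)
    i=ctrl.camera_info(n); print(n,np.round(i["camera_matrix"],1),np.round(i["world_to_cam"],3))
s=ctrl.get_state(); print({k:np.round(v,3) for k,v in s.items()})
E
```

```text
scene [[578.7   0.  323.7]
 [  0.  578.7 235.2]
 [  0.    0.    1. ]] [[ 0.848 -0.53  -0.005 -0.386]
 [-0.219 -0.342 -0.914  0.193]
 [ 0.483  0.776 -0.406  1.006]
 [ 0.     0.     0.     1.   ]]
top [[537.5   0.  311.1]
 [  0.  537.5 230.7]
 [  0.    0.    1. ]] [[-0.027 -1.    -0.014  0.042]
 [-0.986  0.029 -0.166  0.493]
 [ 0.167  0.009 -0.986  0.984]
 [ 0.     0.     0.     1.   ]]
{'time': np.float64(0.1), 'qpos': array([ 0.987,  0.287,  1.578, -0.   ,  1.279, -0.15 ]), 'dq': array([ 0.   , -0.004, -0.004, -0.001,  0.002, -0.   ]), 'joint_efforts': array([ 1.0000e-03, -4.0729e+01, -2.9370e+01, -0.0000e+00,  3.0000e-03,
       -0.0000e+00]), 'eef_pos': array([0.283, 0.612, 0.244]), 'tcp_rot': array([ 0.215,  0.977, -0.001, -0.   ]), 'contact_force': array([-0.179,  0.591, -0.165]), 'wrist_torque': array([-0.015, -0.021,  0.023]), 'opening': np.float64(1.0)}
```

View pics/scene0.png

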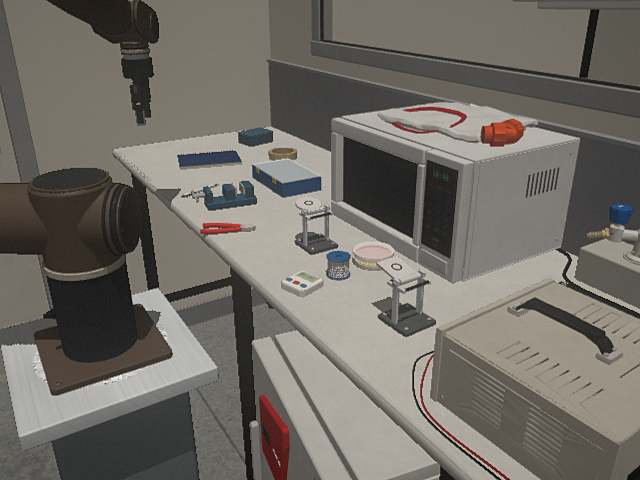

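View pics/top0.png

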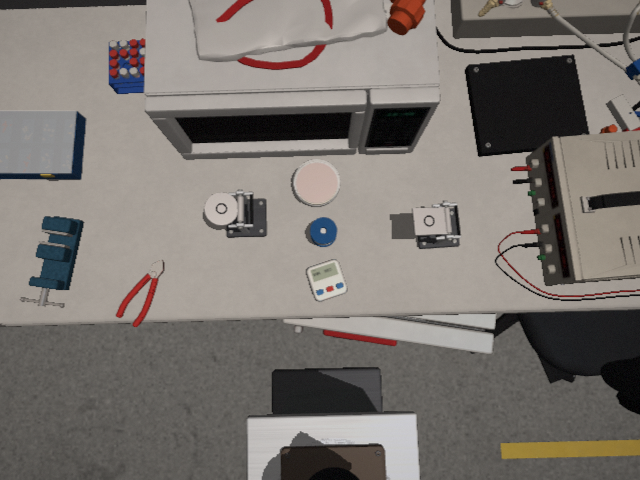

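The round flag is at top pixel (221,208), with its stand at (245,213). The square flag is at (430,221). The dishes are at (316,183), the spool at (322,232) and the timer at (326,280). Next I'll measure these from the depth.

```bash
cat > h.py <<'E'
import numpy as np,cv2
from plant import ctrl
def cloud(n,d):
    i=ctrl.camera_info(n);K=i["camera_matrix"];T=np.linalg.inv(i["world_to_cam"])
    v,u=np.mgrid[:480,:640]
    P=np.stack([(u-K[0,2])/K[0,0]*d,(v-K[1,2])/K[1,1]*d,d,np.ones_like(d)],-1)@T.T
    return P[...,:3]
E
python3 - <<'E'
from h import *
np.set_printoptions(precision=4,suppress=True)
d=np.load("top_d.npy");p=np.load("top_p.npy");P=cloud("top",d)
crop=cv2.resize(p[180:245,190:280],None,fx=8,fy=8,interpolation=cv2.INTER_NEAREST);cv2.imwrite("pics/crop.png",crop[:,:,::-1])
# disc: white bright pixels high
m=np.zeros(d.shape,bool);m[185:240,195:275]=1
fl=m&(P[...,2]>.07)&(p.min(-1)>150)
n,l,st,c=cv2.connectedComponentsWithStats(fl.astype(np.uint8))
for k in range(1,n):
    if st[k,4]>20:
        q=P[l==k];print("high",st[k],q.mean(0),q.min(0),q.max(0))
k=1+np.argmax(st[1:,4]);q=P[l==k];
A=np.c_[q[:,:2],np.ones(len(q))];co=np.linalg.lstsq(A,q[:,2],rcond=None)[0];print("plane",co, np.abs(A@co-q[:,2]).max())
cs,_=cv2.findContours((l==k).astype(np.uint8),0,1);print("rect px",cv2.minEnclosingCircle(cs[0]))
ft=m&(P[...,2]>.004)&(P[...,2]<.02)&(p.max(-1)<110)
q=P[ft];print("foot",len(q),q.min(0),q.max(0),q.mean(0)); print(cv2.minAreaRect(q[:,:2].astype(np.float32)*1000))
for r in range(190,242,3): print(r,' '.join('%3d'%(1000*z) for z in P[r,200:272:3,2]))
for nm,(u,v) in dict(dish=(316,183),spool=(322,228),timer=(326,275),sq=(430,221),mw=(240,152),mwtop=(240,100)).items(): print(nm,P[v,u])
E
```

```text
high [205 192  33  33 751] [0.5292 0.1892 0.1058] [0.3224 0.0187 0.0852] [0.5611 0.2191 1.0532]
high [239 197   3  23  69] [0.5269 0.1543 0.1095] [0.3224 0.0187 0.0924] [0.5512 0.1585 1.0532]
high [218 205   7   7  43] [0.5301 0.1905 0.0995] [0.5245 0.1846 0.096 ] [0.5364 0.1958 0.1048]
plane [-1.779  -1.4485  1.3214] 0.3324499494537638
rect px ((221.6764678955078, 206.3235321044922), 18.149091720581055)
foot 809 [0.4916 0.1172 0.0043] [0.567  0.2328 0.0189] [0.5225 0.1463 0.0106]
((529.451171875, 174.9368133544922), (115.71226501464844, 75.11280059814453), 89.64662170410156)
190   3   3   1   0   2   1   2   0   1   0   3   2   3  93  93   1  -2  -1  -2   4   0   0  -1  -1
193   0   2  -1   0   2 101  99  97  96  95  86  88  85  98  97  89  89  90   1   1   0   0   0   0
196   1   0   0   0 102 100 103 100  99  98  97   0  -3  97  91  69   0  86   0   2   0   1   0   0
199   1   2   4 101 101 100 103 100  98  97  96  94  10  95  96  48  33  87  12  15   5  11  -1   0
202   0   3 105 103 104 102 102 101  99  99 100  93  94  95  94  25  23  89  11  14  13   9   7   0
205   2   3 107 1
[... 754 characters left out ...]
  87  13  11  10  12  10   0
229   1   0   2   0   0   3   1   2  -2  11   9   5  11  10  60  59  36  11   9   9  12  12  10   0
232   1  -2  -1   0  -1  -1   0   0  -1  10  10  11   9  10  25  28  25  12   8   8  10  10  10   1
235   1   1 1053   0   0   3   0  -2   0  10  11  13  11  10  10  10  10  12  13  10   9   8   4   0
238  -3   1   0   0   0 1053   0   0  -3   0  -2   1  -1   0   0  -3   0   0   1   0  -3   0   2   1
241  -2  -1   2   0   1   3   0   4   2   0  -2   3   1   0  -1  -1   1   0   2   0   0   2   3   0
dish [0.5902 0.0163 0.0289]
spool [0.4978 0.0074 0.0432]
timer [0.4101 0.0022 0.0178]
sq [ 0.4945 -0.186   0.1022]
mw [0.65   0.1617 0.0538]
mwtop [0.6642 0.1309 0.2664]
```

View pics/crop.png

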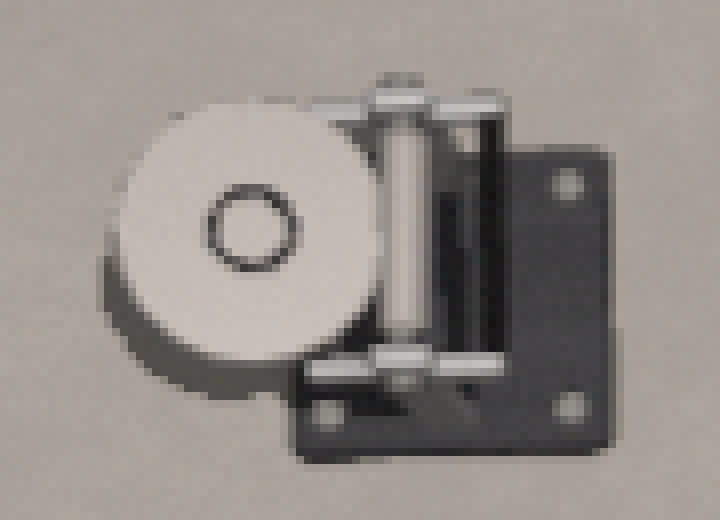

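Run:
```python
from h import *
np.set_printoptions(precision=4,suppress=True)
for n in("top",):
    d=np.load("top_d.npy");p=np.load("top_p.npy");P=cloud("top",d)
    m=np.zeros(d.shape,bool);m[192:226,204:237]=1
    fl=m&(P[...,2]>.088)&(P[...,2]<.12)&(p.min(-1)>150); q=P[fl]
    for _ in range(4):
        c=np.median(q,0);U,S,V=np.linalg.svd(q-q.mean(0));nv=V[2]*np.sign(V[2,2]);r=(q-q.mean(0))@nv;q=q[abs(r)<.005]
    print("flag n",nv,"c",q.mean(0),"angle",np.arctan2(nv[1]*-1,nv[2]),len(q))
    (x,y),R=cv2.minEnclosingCircle(q[:,:2].astype(np.float32)*1000);print(x,y,R)
    # axle: bright cols, uprights
    m[:]=0;m[188:230,237:246]=1
    a=P[m&(P[...,2]>.09)&(P[...,2]<.12)];print("axle/uprights",a.mean(0),a.min(0),a.max(0))
    v,u=np.where(m&(P[...,2]>.09)&(p.min(-1)>150));A=P[v,u];f=np.polyfit(A[:,0],A[:,1],1);print("yaw slope",f)
# obstacles left: heights grid
for x in np.arange(.36,.72,.03):
    row=[]
    for y in np.arange(.24,.66,.03):
        k=(abs(P[...,0]-x)<.015)&(abs(P[...,1]-y)<.015)&(P[...,2]<.9);row.append('%4d'%(1000*np.percentile(P[k][:,2],97)) if k.sum()>3 else '   .')
    print('%.2f'%x,' '.join(row))
```

```text
flag n [ 0.0049 -0.1669  0.986 ] c [0.5302 0.1908 0.0997] angle 0.16770655833709353 772
530.4949340820312 190.62989807128906 30.379108428955078
axle/uprights [0.5291 0.1562 0.0951] [0.4932 0.1481 0.09  ] [0.5663 0.1627 0.1026]
yaw slope [ 0.3484 -0.0288]
0.36    4    4    3   10   15   15    7    4    4   46   48    4    3    3    .
0.39    4    3    3   14   14   14    3    4    4   58   57   45    4    4    .
0.42    4    4    4   14   14    4    3    4    4   59   59   56    4    4    0
0.45    4    3    3   13    4    4    4    4   50   59   57    3    4    3    3
0.48    3    4    4    3    4    3    4    4   52   59   59    4    3    4    3
0.51    4    3    4    4    3    3    3    3   60   62   62    4    4    4    2
0.54    3    4    3    3    4    3    4    4   44   60   60    4    3    3    3
0.57    4    4    4    3    4    4    4    4    4    3    3    3    4    3    4
0.60    4    4    4    4    4    3    4    3    4    3    4    3    4    4    3
0.63    3    4    3    4    3    3    4    3   45   49   48   49   49   48   17
0.66  270  271    4    4    4    3    4    4   46   48   50   49   49   49    .
0.69  272  273    4    3    4    4    4    3   47   49   48   49   49   49    .
```

Request:
servo_tool(increments="0 0 0 0 0 0 0; 0.1 0 0 0 0 0 0; 0.2 0 0 0 0 0 0")

```text
time: 0.35
eef_pos: [0.2832, 0.6116, 0.2459]
tcp_rot: [0.214, 0.971, -0.1, -0.022]
contact_force: [-0.1, 0.5, 0.4]
opening: 0.603
```

Run:
```python
from h import *
from scipy.spatial.transform import Rotation as R
s=ctrl.get_state();print(s["time"],s["qpos"].round(3) if hasattr(s["qpos"],"round") else s["qpos"],s["eef_pos"]);print(R.from_quat(s["tcp_rot"]).as_matrix().round(3))
```

```text
0.35 [ 0.997  0.391  1.452 -0.029  1.501 -0.135] [0.28316865 0.61159307 0.24585167]
[[-0.907  0.412 -0.085]
 [ 0.42   0.888 -0.184]
 [-0.    -0.203 -0.979]]
```

```bash
cat >> h.py <<'E'
from scipy.spatial.transform import Rotation as Ro
def Rt(tilt,yaw=0):  # tilt: angle of tool below horizontal (deg), pointing -y
    t=np.radians(tilt);z=np.array([0,-np.cos(t),-np.sin(t)]);x=np.array([-1.,0,0]);return Ro.from_euler('z',yaw,degrees=True)*Ro.from_matrix(np.c_[x,np.cross(z,x),z])
def to(tilt,pts,rows=None,yaw=0):
    s=ctrl.get_state();R=Ro.from_quat(s["tcp_rot"]);p=np.array(s["eef_pos"])
    tl=np.atleast_1d(tilt);
    print("t",s["time"],"p",p.round(4),"q",np.round(s["qpos"],2),"F",np.round(s["contact_force"],1),"z",R.as_matrix()[:,2].round(2))
    for i,pt in enumerate(np.atleast_2d(pts)):
        T=Rt(tl[min(i,len(tl)-1)],yaw)
        print((R.inv()*T).as_rotvec().round(3),(R.inv().apply(pt-p)*100).round(2))
E
python3 -c "
from h import *
to([60,30],[[.45,.45,.28],[.53,.34,.2]])"
```

```text
t 0.35 p [0.2832 0.6116 0.2459] q [ 1.    0.39  1.45 -0.03  1.5  -0.14] F [-0.1  0.5  0.4] z [-0.09 -0.18 -0.98]
[ 0.314 -0.155 -0.407] [-21.93  -8.18  -1.79]
[ 0.829 -0.262 -0.362] [-33.81 -13.04   7.39]
```

Request:
servo_tool(increments="0.05 -0.03 -0.07 -3.6 -1.4 -0.3 0; 0.1 -0.05 -0.14 -7.2 -2.7 -0.6 0; 0.16 -0.08 -0.2 -11 -4.1 -0.9 0; 0.21 -0.1 -0.27 -14.6 -5.4 -1.2 0; 0.26 -0.13 -0.34 -18.3 -6.8 -1.5 0; 0.31 -0.155 -0.41 -21.9 -8.2 -1.8 0; 0.31 -0.155 -0.41 -21.9 -8.2 -1.8 0")

```text
time: 0.93
eef_pos: [0.4541, 0.4472, 0.2794]
tcp_rot: [0.0, 0.967, -0.257, 0.002]
contact_force: [0.1, 0.2, -0.5]
opening: -0.001
```

```bash
python3 -c "
from h import *
to([30],[[.53,.34,.2]])"
```

```text
t 0.9333 p [0.4541 0.4472 0.2794] q [ 0.75  0.39  1.44 -0.37  1.67 -0.79] F [ 0.1  0.2 -0.5] z [ 0.   -0.5  -0.87]
[ 0.528  0.002 -0.002] [-7.57 -5.36 12.23]
```

Request:
servo_tool(increments="0.11 0 0 -1.5 -1.1 2.4 0; 0.21 0 0 -3 -2.1 4.9 0; 0.32 0 0 -4.5 -3.2 7.3 0; 0.42 0 0 -6 -4.3 9.8 0; 0.53 0 0 -7.6 -5.4 12.2 0; 0.53 0 0 -7.6 -5.4 12.2 0; 0.53 0 0 -7.6 -5.4 12.2 0")

```text
time: 1.52
eef_pos: [0.5256, 0.3429, 0.1961]
tcp_rot: [-0.001, 0.866, -0.5, -0.001]
contact_force: [-1.1, 0.2, 0.1]
opening: 0.004
```

```bash
python3 -c "
from h import *
to([30],[[.53,.30,.1],[.53,.27,.065],[.53,.222,.067]])
p,d=ctrl.read_camera('scene');cv2.imwrite('pics/s1.png',p[:,:,::-1])"
```

```text
t 1.5167 p [0.5256 0.3429 0.1961] q [ 0.67  0.62  1.44 -0.77  1.81 -0.8 ] F [-1.1  0.2  0.1] z [-0.   -0.87 -0.5 ]
[-0.001 -0.001  0.004] [-0.48  6.18  8.51]
[-0.001 -0.001  0.004] [-0.49  7.72 12.86]
[-0.001 -0.001  0.004] [-0.48  5.15 16.92]
```

View pics/s1.png

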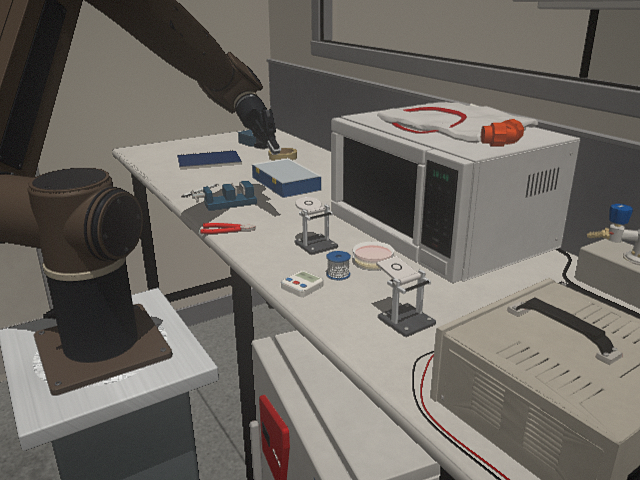

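The gripper is at (262,130), up and to the left of the flag at (310,203). The forearm is well clear of the vise. I'll descend.

Request:
servo_tool(increments="0 0 0 -0.3 2 2.8 0; 0 0 0 -0.5 4.1 5.7 0; 0 0 0 -0.5 6.2 8.5 0; 0 0 0 -0.5 7 10.7 0; 0 0 0 -0.5 7.7 12.9 0; 0 0 0 -0.5 7.7 12.9 0; 0 0 0 -0.5 7.7 12.9 0")

```text
time: 2.15
eef_pos: [0.5322, 0.2719, 0.0703]
tcp_rot: [-0.0, 0.867, -0.499, 0.002]
contact_force: [0.4, 0.7, 0.2]
opening: 0.002
```

```bash
python3 -c "
from h import *
to([30],[[.53,.225,.065],[.53,.222,.08]])
for n in('scene','top'):
  p,d=ctrl.read_camera(n);r=(slice(160,280),slice(220,380)) if n=='scene' else (slice(150,270),slice(140,300))
  cv2.imwrite('pics/%s2.png'%n,cv2.resize(p[r][:,:,::-1],None,fx=5,fy=5))"
```

```text
t 2.15 p [0.5322 0.2719 0.0703] q [ 0.59  0.7   1.58 -0.81  1.6  -0.68] F [0.4 0.7 0.2] z [ 0.   -0.86 -0.5 ]
[ 0.003  0.004 -0.002] [ 0.23 -1.9   4.32]
[ 0.003  0.004 -0.002] [ 0.23 -3.35  3.82]
```

View pics/scene2.png

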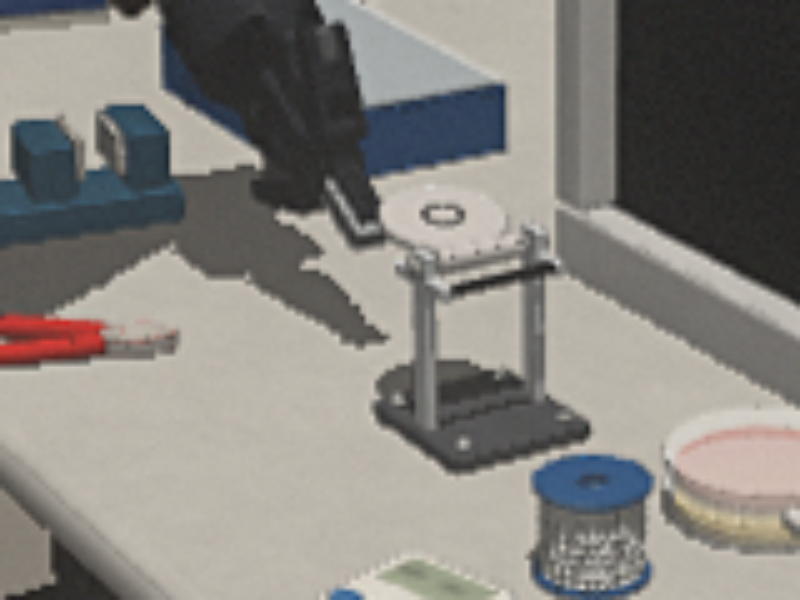

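View pics/top2.png

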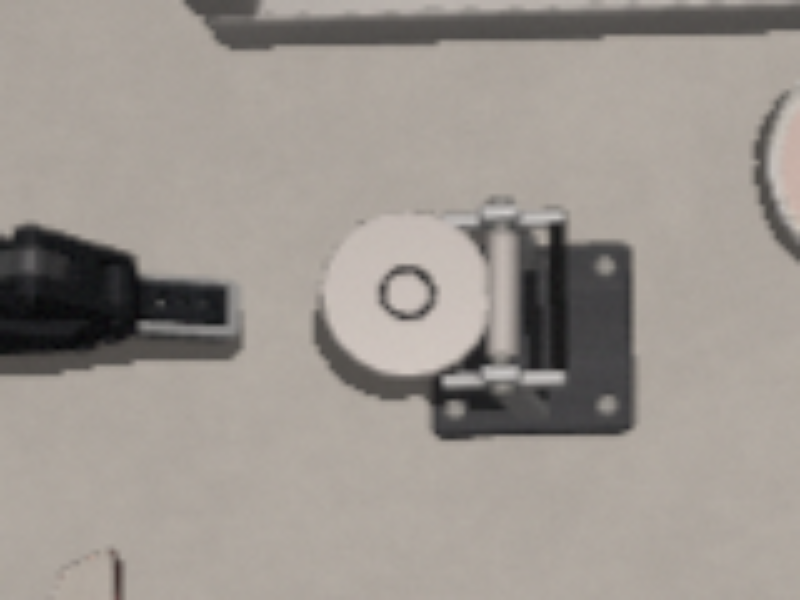

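Request:
servo_tool(increments="0 0 0 0 -0.8 2 0; 0 0 0 0 -1.6 4.2 0; 0 0 0 0 -1.6 4.2 0; 0 0 0 0 -1.6 4.2 0")

```text
time: 2.58
eef_pos: [0.5329, 0.2274, 0.0633]
tcp_rot: [0.0, 0.867, -0.498, 0.003]
contact_force: [-0.1, -0.8, -0.6]
opening: 0.002
```

```bash
cat >> h.py <<'E'
PIV=np.array([.156,.09])
def tcp(th,tilt,r=.045,h=.013,x=.530):
    a,t=np.radians(th),np.radians(tilt)
    e=np.array([np.cos(a),np.sin(a)]);n=np.array([np.sin(a),-np.cos(a)])
    f=np.array([-np.cos(t),-np.sin(t)]);w=np.array([-np.sin(t),np.cos(t)])
    if th<tilt: # edge on shaft: slide so that corner sits 20 mm beyond the edge
        c=.065*e+.003*n+.02*f; T=c-h*w-.014*f
    else:
        cor=[.014*f+s*h*w for s in(1,-1)]
        sup=min(c@n for c in cor)
        T=(r-.014*f@e)*e+(.003-sup)*n
    return np.array([x,*(PIV+T)])
def arc(ths,tf=lambda th:max(30,th-100),**k): to([tf(t) for t in ths],[tcp(t,tf(t),**k) for t in ths]); print([tcp(t,tf(t),**k).round(3).tolist() for t in ths])
E
python3 -c "
from h import *
arc([9.6,16,23,31,38,45,52,59,66])"
```

```text
t 2.5833 p [0.5329 0.2274 0.0633] q [ 0.53  0.67  1.66 -0.84  1.54 -0.68] F [-0.1 -0.8 -0.6] z [ 0.   -0.86 -0.5 ]
[ 0.004  0.004 -0.003] [ 0.29 -2.03 -0.55]
[ 0.004  0.004 -0.003] [ 0.28 -2.72 -0.8 ]
[ 0.004  0.004 -0.003] [ 0.28 -3.49 -0.98]
[ 0.004  0.004 -0.003] [ 0.28 -4.36 -1.1 ]
[ 0.004  0.004 -0.003] [ 0.27 -4.93 -1.25]
[ 0.004  0.004 -0.003] [ 0.27 -5.54 -1.33]
[ 0.004  0.004 -0.003] [ 0.27 -6.17 -1.32]
[ 0.004  0.004 -0.003] [ 0.27 -6.8  -1.21]
[ 0.004  0.004 -0.003] [ 0.27 -7.43 -1.02]
[[0.53, 0.222, 0.084], [0.53, 0.221, 0.091], [0.53, 0.218, 0.098], [0.53, 0.215, 0.106], [0.53, 0.213, 0.112], [0.53, 0.211, 0.118], [0.53, 0.208, 0.123], [0.53, 0.204, 0.128], [0.53, 0.199, 0.133]]
```

Contact at about −2 cm of tool y. I'll follow the arc to about 45°.

Request:
servo_tool(increments="0 0 0 0.2 -1 -0.3 0; 0 0 0 0.3 -2 -0.5 0; 0 0 0 0.3 -2.7 -0.8 0; 0 0 0 0.3 -3.5 -1 0; 0 0 0 0.3 -4.4 -1.1 0; 0 0 0 0.3 -4.9 -1.2 0; 0 0 0 0.3 -5.5 -1.3 0; 0 0 0 0.3 -5.5 -1.3 0")

```text
time: 3.25
eef_pos: [0.5294, 0.2099, 0.1168]
tcp_rot: [-0.0, 0.867, -0.499, 0.002]
contact_force: [0.3, 0.2, 0.7]
opening: 0.002
```

```bash
python3 -c "
from h import *
arc([52,59,66,73,80,87,94,101,108])
for n in('scene','top'):
  p,d=ctrl.read_camera(n);r=(slice(160,280),slice(220,380)) if n=='scene' else (slice(150,270),slice(140,300))
  cv2.imwrite('pics/%s3.png'%n,cv2.resize(p[r][:,:,::-1],None,fx=5,fy=5))"
```

```text
t 3.25 p [0.5294 0.2099 0.1168] q [ 0.51  0.56  1.7  -0.86  1.58 -0.73] F [0.3 0.2 0.7] z [ 0.   -0.87 -0.5 ]
[ 0.002  0.003 -0.002] [-0.06 -0.66 -0.13]
[ 0.002  0.003 -0.002] [-0.06 -1.3  -0.02]
[ 0.002  0.003 -0.002] [-0.06 -1.92  0.17]
[ 0.002  0.003 -0.002] [-0.06 -2.53  0.46]
[ 0.002  0.003 -0.002] [-0.06 -3.09  0.84]
[ 0.002  0.003 -0.002] [-0.06 -3.6   1.31]
[ 0.002  0.003 -0.002] [-0.06 -4.04  1.85]
[ 0.002  0.003 -0.002] [-0.06 -4.4   2.45]
[ 0.002  0.003 -0.002] [-0.06 -4.66  3.11]
[[0.53, 0.208, 0.123], [0.53, 0.204, 0.128], [0.53, 0.199, 0.133], [0.53, 0.193, 0.136], [0.53, 0.187, 0.139], [0.53, 0.181, 0.141], [0.53, 0.174, 0.142], [0.53, 0.167, 0.143], [0.53, 0.16, 0.142]]
```

View pics/scene3.png

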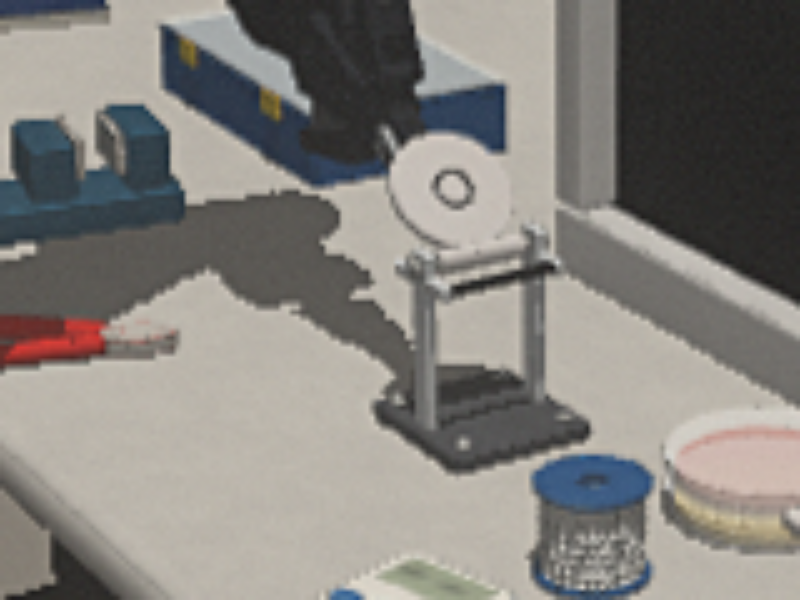

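View pics/top3.png

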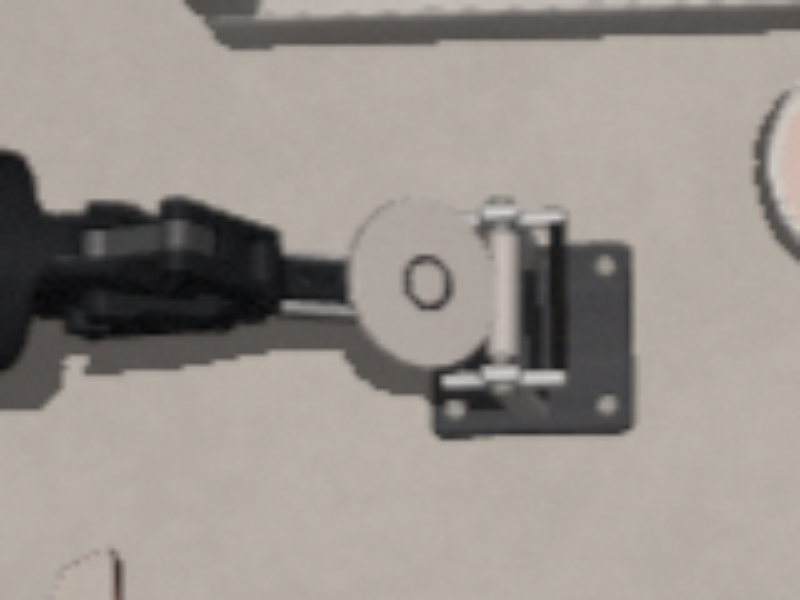

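The flag (disc at scene crop (452,188)) has risen to about 40° and rests on the fingertip. Forces are low, so I continue along the arc.

Request:
servo_tool(increments="0 0 0 0 -0.7 -0.1 0; 0 0 0 0 -1.3 0 0; 0 0 0 0 -1.9 0.2 0; 0 0 0 0 -2.5 0.5 0; 0 0 0 0 -3.1 0.8 0; 0 0 0 0 -3.6 1.3 0; 0 0 0 0 -4 1.9 0; 0 0 0 0 -4.4 2.5 0; 0 0 0 0 -4.7 3.1 0; 0 0 0 0 -4.7 3.1 0")

```text
time: 4.18
eef_pos: [0.529, 0.1583, 0.1405]
tcp_rot: [-0.0, 0.866, -0.5, 0.001]
contact_force: [-0.3, -0.6, 0.4]
opening: -0.001
```

```bash
python3 -c "
from h import *
arc([114,120,126,132,138,144,150,156])
for n in('scene','top'):
  p,d=ctrl.read_camera(n);r=(slice(160,280),slice(220,380)) if n=='scene' else (slice(150,270),slice(140,300))
  cv2.imwrite('pics/%s4.png'%n,cv2.resize(p[r][:,:,::-1],None,fx=5,fy=5))"
```

```text
t 4.1833 p [0.529  0.1583 0.1405] q [ 0.44  0.47  1.78 -0.9   1.54 -0.78] F [-0.3 -0.6  0.4] z [ 0.   -0.87 -0.5 ]
[ 0.001  0.002 -0.   ] [-0.1  -0.17  0.42]
[ 0.001  0.002 -0.   ] [-0.1  -0.24  1.03]
[ 0.001  0.002 -0.   ] [-0.1  -0.26  1.36]
[-0.034  0.002 -0.   ] [-0.1  -0.3   1.75]
[-0.139  0.002 -0.   ] [-0.09 -0.38  2.23]
[-0.244  0.002 -0.   ] [-0.09 -0.4   2.72]
[-0.348  0.002  0.   ] [-0.09 -0.38  3.2 ]
[-0.453  0.002  0.   ] [-0.09 -0.3   3.69]
[[0.53, 0.154, 0.14], [0.53, 0.148, 0.137], [0.53, 0.145, 0.136], [0.53, 0.142, 0.134], [0.53, 0.137, 0.133], [0.53, 0.133, 0.13], [0.53, 0.129, 0.128], [0.53, 0.125, 0.125]]
```

View pics/scene4.png

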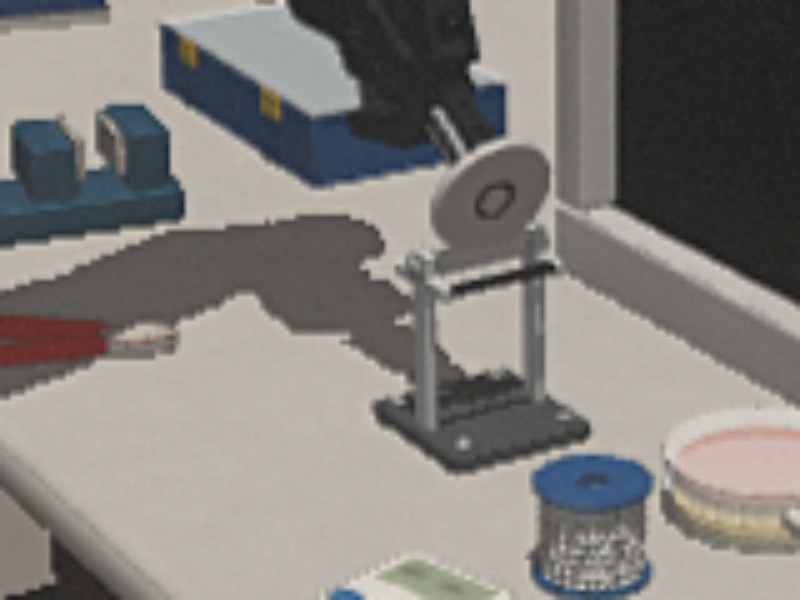

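View pics/top4.png

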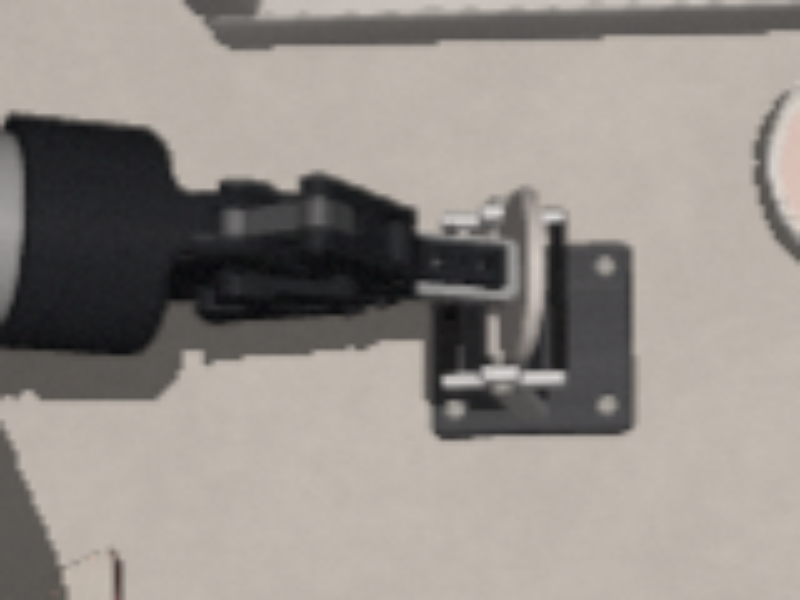

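The flag is slightly past vertical (top crop x≈525), with the fingertip on its left face. I keep pushing and swing the tool towards pointing down.

Request:
servo_tool(increments="0 0 0 -0.1 -0.2 0.4 0; 0 0 0 -0.1 -0.2 1 0; 0 0 0 -0.1 -0.3 1.4 0; -0.03 0 0 -0.1 -0.3 1.75 0; -0.14 0 0 -0.1 -0.4 2.2 0; -0.24 0 0 -0.1 -0.4 2.7 0; -0.35 0 0 -0.1 -0.4 3.2 0; -0.45 0 0 -0.1 -0.3 3.7 0; -0.45 0 0 -0.1 -0.3 3.7 0")

```text
time: 5.03
eef_pos: [0.5311, 0.1244, 0.1266]
tcp_rot: [0.001, 0.956, -0.292, 0.003]
contact_force: [0.9, -0.2, 1.1]
opening: 0.003
```

```bash
python3 -c "
from h import *
arc([161,166,171,174,177,179])
for n in('scene','top'):
  p,d=ctrl.read_camera(n);r=(slice(160,280),slice(220,380)) if n=='scene' else (slice(150,270),slice(140,300))
  cv2.imwrite('pics/%s5.png'%n,cv2.resize(p[r][:,:,::-1],None,fx=5,fy=5))"
```

```text
t 5.0333 p [0.5311 0.1244 0.1266] q [ 0.28  0.28  1.9  -0.61  1.21 -1.  ] F [ 0.9 -0.2  1.1] z [ 0.   -0.56 -0.83]
[-0.086  0.005 -0.003] [0.11 0.06 0.53]
[-0.174  0.005 -0.003] [0.11 0.01 0.93]
[-0.261  0.005 -0.003] [0.12 0.   1.34]
[-0.313  0.005 -0.003] [0.12 0.01 1.58]
[-0.366  0.005 -0.003] [0.12 0.04 1.83]
[-0.4    0.005 -0.003] [0.12 0.06 1.99]
[[0.53, 0.122, 0.122], [0.53, 0.119, 0.119], [0.53, 0.117, 0.115], [0.53, 0.116, 0.113], [0.53, 0.114, 0.111], [0.53, 0.114, 0.11]]
```

View pics/scene5.png

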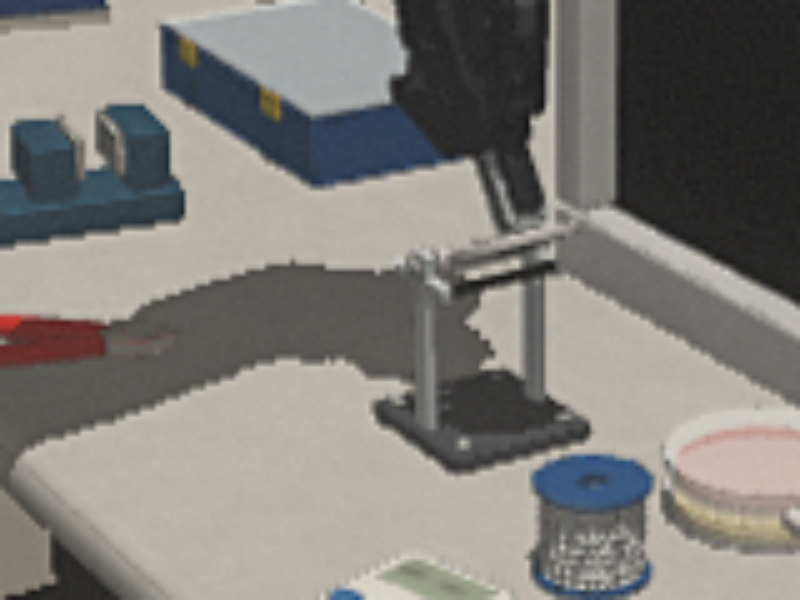

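View pics/top5.png

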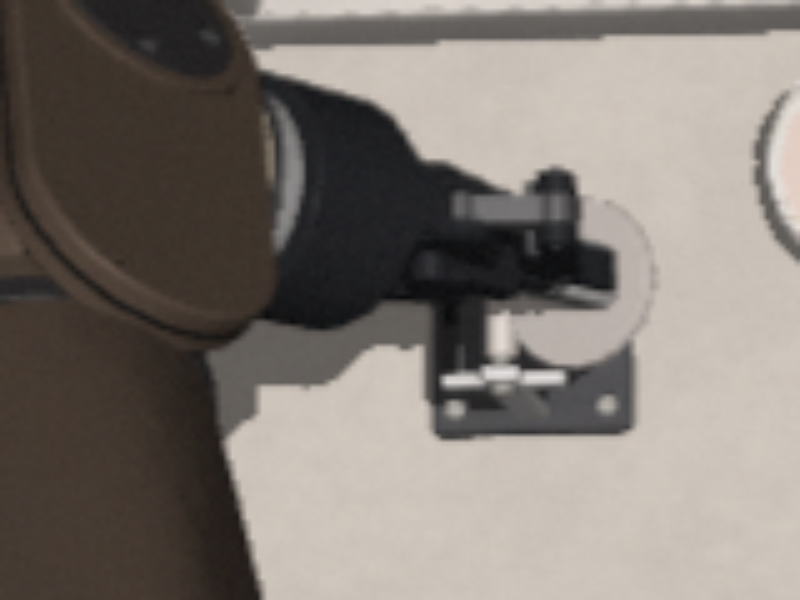

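Request:
servo_tool(increments="-0.04 0 0 0.1 0 0.3 0; -0.09 0 0 0.1 0 0.5 0; -0.13 0 0 0.1 0 0.7 0; -0.17 0 0 0.1 0 0.9 0; -0.22 0 0 0.1 0 1.15 0; -0.26 0 0 0.1 0 1.35 0; -0.31 0 0 0.1 0 1.55 0; -0.31 0 0 0.1 0 1.55 0")

```text
time: 5.8
eef_pos: [0.5289, 0.1172, 0.1111]
tcp_rot: [-0.001, 0.99, -0.143, 0.0]
contact_force: [-0.5, -0.2, -0.8]
opening: 0.0
```

```bash
python3 -c "
from h import *
arc([176,178,180])
for n in('scene',):
  p,d=ctrl.read_camera(n);r=(slice(160,280),slice(220,380)) if n=='scene' else (slice(150,270),slice(140,300))
  cv2.imwrite('pics/%s6.png'%n,cv2.resize(p[r][:,:,::-1],None,fx=5,fy=5))"
```

```text
t 5.8 p [0.5289 0.1172 0.1111] q [ 0.15  0.2   1.97 -0.33  1.04 -1.24] F [-0.5 -0.2 -0.8] z [ 0.   -0.28 -0.96]
[-0.042  0.     0.002] [-0.11 -0.25 -0.02]
[-0.077  0.     0.002] [-0.11 -0.29  0.14]
[-0.112  0.     0.002] [-0.11 -0.31  0.3 ]
[[0.53, 0.115, 0.112], [0.53, 0.114, 0.111], [0.53, 0.113, 0.109]]
```

View pics/scene6.png

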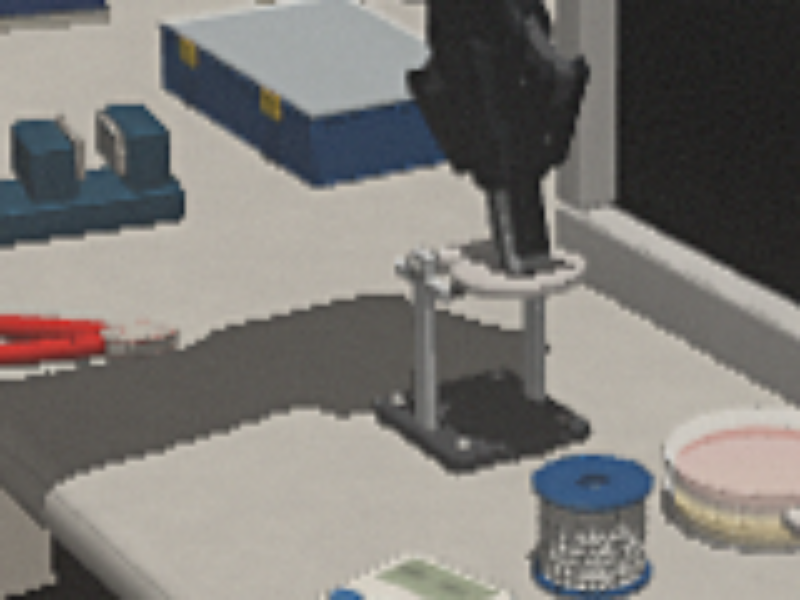

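The disc at crop (510,265) looks nearly level on the far side. I'll press small steps while watching the force.

Request:
servo_tool(increments="-0.04 0 0 0 -0.1 0.1 0; -0.08 0 0 0 -0.2 0.2 0; -0.08 0 0 0 -0.2 0.25 0; -0.08 0 0 0 -0.2 0.25 0")

```text
time: 6.18
eef_pos: [0.5291, 0.1151, 0.1095]
tcp_rot: [-0.001, 0.995, -0.104, 0.001]
contact_force: [0.3, -0.9, 0.7]
opening: 0.001
```

Request:
servo_tool(increments="0 0 0 0 0 0.1 0; 0 0 0 0 0 0.15 0; 0 0 0 0 0 0.15 0")

```text
time: 6.43
eef_pos: [0.5291, 0.115, 0.1081]
tcp_rot: [-0.002, 0.995, -0.103, 0.001]
contact_force: [-0.0, -0.0, 0.4]
opening: 0.005
```

Request:
servo_tool(increments="0 0 0 0 0 -2 0; 0 0 0 0 0 -6 0; 0 0 0 0 0 -10 0; 0 0 0 0 0 -12 0; 0 0 0 0 6 -14 0; 0 0 0 0 10 -14 0; 0 0 0 0 14 -14 0; 0 0 0 0 18 -14 0; 0 0 0 0 22 -14 0; 0 0 0 0 22 -14 0")

```text
time: 7.27
eef_pos: [0.5269, 0.3631, 0.1985]
tcp_rot: [-0.003, 0.995, -0.102, 0.0]
contact_force: [-0.0, -0.1, -0.1]
opening: 0.002
```

Run:
```python
from h import *
np.set_printoptions(precision=4,suppress=True)
p,d=ctrl.read_camera('top');P=cloud('top',d);cv2.imwrite('pics/top7.png',cv2.resize(p[150:310,140:460][:,:,::-1],None,fx=2.5,fy=2.5))
p2,_=ctrl.read_camera('scene');cv2.imwrite('pics/scene7.png',cv2.resize(p2[160:350,220:460][:,:,::-1],None,fx=3,fy=3))
m=np.zeros(d.shape,bool);m[180:235,246:285]=1
fl=m&(P[...,2]>.07)&(P[...,2]<.13)&(p.min(-1)>130);q=P[fl]
for _ in range(4):
    U,S,V=np.linalg.svd(q-q.mean(0));nv=V[2]*np.sign(V[2,2]);r=(q-q.mean(0))@nv;q=q[abs(r)<.005]
print(nv,q.mean(0),len(q),"angle",np.pi-np.arctan2(nv[1],nv[2]))
P0=cloud('top',np.load('top_d.npy'));p0=np.load('top_p.npy')
print("diff px",{k:int((np.abs(p[b].astype(int)-p0[b]).max(-1)>40).sum()) for k,b in dict(dish=np.s_[155:212,286:345],spool=np.s_[214:250,303:342],timer=np.s_[255:304,303:350],sq=np.s_[195:252,385:465]).items()})
print(ctrl.get_state()["eef_pos"],ctrl.get_state()["contact_force"])
```

```text
[-0.005   0.0023  1.    ] [0.5298 0.1206 0.0935] 766 angle 3.139296833141881
diff px {'dish': 0, 'spool': 0, 'timer': 0, 'sq': 0}
[0.5273 0.3608 0.1988] [-0.9178 -0.0619 -0.218 ]
```

View pics/top7.png

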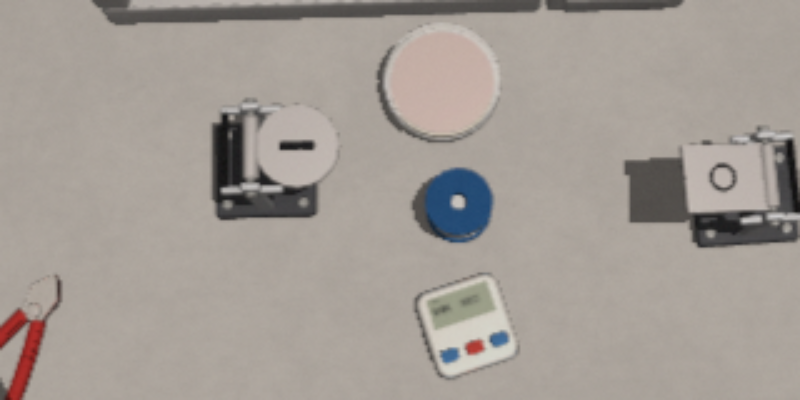

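View pics/scene7.png

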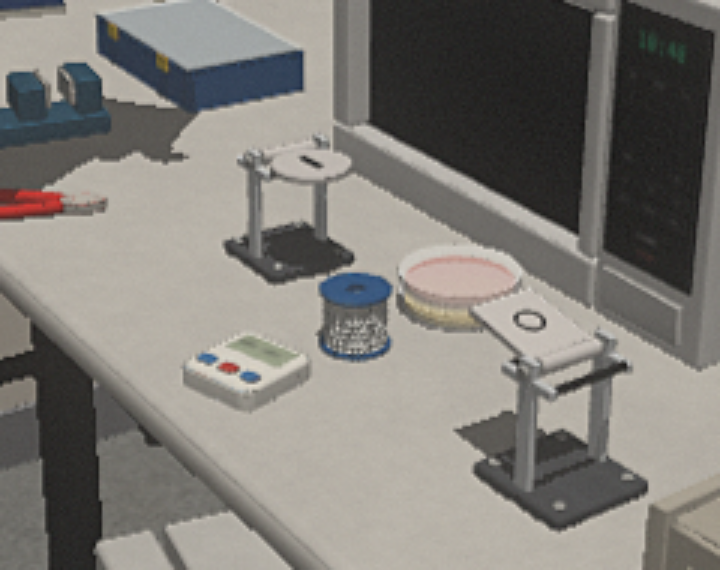

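The round flag lies level on the right with its bar-marked face up (top crop (297,146)). Nothing else has changed and the arm is clear.

```bash
python3 -c "
from plant import ctrl
print(ctrl.sign_off())"
```

```text
the job is handed in; nothing more can be done
None
```

The round flag is turned over: it lies fully down on the right side of its stand with the bar-marked face up, and I have handed the job in.

I lifted it from below with the closed fingertips, pushed it over the pivot, and pressed it down lightly. I then backed the arm off to about 0.2 m above the bench. The job took about 7.4 s, and every force reading at the end of a move stayed below about 2 N.

**Last checks:**
- **Flag angle:** a plane fitted to the top camera's depth gave 3.139 rad, against the 2.97 rad needed.
- **Other items:** the top picture showed no changed pixels around the dishes, spool, timer or square flag compared with the start.
- **Robot clear:** it was touching nothing when I handed in.
- **Disagreement:** an early slope estimate of how the stand is turned came out at 0.35. I judged it to be corrupted by stray points and set it aside, because the disc and axle positions gave only about 0.03 rad. No other check failed or disagreed.

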